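# Turn a stopper over in the boring jig

## Robot

A 7-joint arm with a two-finger parallel gripper is mounted at the origin on the work surface; the furniture and walls round the work are solid. World frame = base frame: x ahead of the robot, y to its left, z up, the work surface at z = 0. Lengths are in mm, angles in rad, forces in N, time in s.
With the tool pointing down it reaches from about 400 to 900 mm from the base axis. Payload 5.5 kg.
Tool frame: the origin (TCP) lies at the very end of the fingers, on their centre line; the grasp point (between the pads) lies 19 mm behind it; z points along the fingers, y is the line along which they close (so a half turn about z gives the same grasp; the last joint's range is limited). The gripper opens to 85 mm and grips with 20 to 120 N. Pads are 22 mm wide; open, the fingers measure 114 mm over their backs; the gripper's body (76 mm by 85 mm) begins 54 mm behind the grasp point. The pads swing forward as they close: fully open they stand 13 mm farther back than shut.
Start: joints at [1.497, 0.501, -0.427, 1.55, 0.221, 1.138, -0.21], TCP at [214.838, -613.469, 208.91] pointing down, gripper open.
Joint ranges: [-2.88, 2.88], [-0.31, 2.03], [-1.54, 1.56], [0.2, 2.42], [-1.41, 4.55], [0.19, 2.02], [-2.57, 2.57]. Speed limits (rad/s): [2.57, 2.57, 3.14, 3.14, 3.14, 3.14, 3.14].

## Interface

Orientations are given as a unit quaternion [w, x, y, z].
In Python, from station import status, viewer, env gives the robot as it stands. The module is installed in compiled form; this text tells all that it offers.
- The arm moves only by the tool arm_command, never from a script. Its argument "plan" is a list that holds one entry, the list of rows, each a list of 7 numbers: the gripper command: -1 is fully open, 1 is shut, values between are in proportion, then the shift along the tool's x, y, z in units of 50 mm (1.0 is 50 mm), then the turn, a rotation vector about the tool's x, y, z in units of 6 degrees (1.0 is 6 degrees). A call has 1 to 5 rows; each row is the pose to reach, as a shift and turn from the pose commanded when the call began, along the tool's axes at that moment; what a row does not reach only later rows make up. A row lasts 1/8 s, in which the tool goes at most 62.5 mm and 10.7 degrees, less where a joint would pass 70% of its speed; a pose out of reach is approached as far as the arm can. A call with a gripper value outside its range is refused whole. The fingers move at their own pace and stop on an object; "squeeze" is the grip in N (left out, the last holds). Time passes only in rows, so rows that repeat a pose let the fingers close. It gives the time, the measured TCP pose, the force, the opening and the grip force at its end, in the units of the state.
- status.state(): the state, without advancing time (a new reading comes with each control period).
- viewer.capture(name): name is "side" or "top"; returns a dict with "image" (480x640x3 uint8, red, green, blue), "fovy" (degrees; the focal length in pixels is half the picture's height over the tangent of half this angle, whatever the lens; pixels are square), "cx", "cy" (the principal point, pixels), "D" ([k1, k2, p1, p2, k3] as OpenCV has them; the pictures are not rectified), "extrinsics" (4x4, takes a point from world to camera coordinates). Camera axes: x right, y down, z forward; pixel columns grow to the right and rows downward; lengths in mm; the calibration is good to about 2 mm. A picture is of the moment at which its call begins. There is no depth.
- env.close_job(): hands the job in; it is judged then, once.
The state is a dict: "time": time; "joints": joint angles; "joint_velocities": joint speeds; "tau": joint torques, N m; "position": TCP position; "ee_rot": TCP orientation; "contact_force": force on the tool from outside, world axes, zero at the start; "ft_torque": the same for the moment, N m; "grip_width": opening from 0.0 (shut) to 1.0 (fully open); "finger_force": force on a finger pad.
Only numpy, scipy, OpenCV 4.12 (cv2) and the standard library are available. Lean on these libraries where they do the work, as an engineer would, in place of code of your own. Each camera call takes 0.05 s, during which the arm holds its last target. There are 200 camera calls.

## Task

The solid black rubber stopper has to be bored from its narrow end. Set it as it stands, wide end up, into the cup of the jig's open leaf, press it down until it bottoms, then swing the leaf by its red handle all the way over onto the blue nest, so that the jig is shut with the stopper upside down inside. Let go, and leave the red stopper and the white cap where they are.

Things in the scene. Friction and masses are not known exactly. Their poses are not given: they have to be found in the camera images.
- black_stopper_mid (a point): Centre (half-way up) of the solid black rubber stopper, a tapered plug 28 mm high that stands loose on the table on its narrow end (27 mm across) with its wide end (35 mm across) up; about 30 g. z axis points from the narrow to the wide end.
- red_stopper_mid (a point): Centre of the smaller red-brown rubber stopper with a bore, 28 mm across, 24 mm high: a bystander, to be left alone.
- white_cap_mid (a point): Centre of a loose white screw cap, 30 mm across, 13 mm high: a bystander, to be left alone.
- leaf_cup (a point): Floor centre of the round cup (36 mm wide, 16 mm deep, 3 mm chamfer) in the jig's aluminium leaf (block 60 x 60 x 20 mm), 34 mm from the hinge. Open, its floor is 24 mm and its rim 40 mm above the table; the seated stopper stands 12 mm proud. Two sprung noses in its wall (local +x, -x) hold the stopper: it must be pushed past them with about 5 N. x along the hinge, z out of the cup, -y to handle.
- leaf_handle (a point): Middle of the leaf's red round handle bar, 14 mm thick, 58 mm clear between two arms; it runs parallel to the hinge (local x), 110 mm from the hinge line and 7 mm below the plane of the cup's rim; there is 39 mm of free space between bar and leaf block. With the leaf open it is 33 mm above the table, with the leaf shut 47 mm.
- leaf_hinge (a point): Middle of the hinge line, 40 mm above the table, fixed on the jig, which is bolted down. Local x runs along the hinge; the open leaf lies on the -y side (robot's right), the blue nest on the +y side (left).
- nest (a point): Centre of the floor of the round recess in the fixed blue nest block (60 x 60 mm), 34 mm from the hinge; the recess is 44 mm wide and 13.5 mm deep, its rim 40 mm above the table. It receives the stopper's wide end when the leaf is shut.
- leaf (a joint): Angle of the leaf about the hinge: 0 = open, lying flat on its rest; grows as the handle goes up and over; 3.14 = shut, flat on the nest. The hinge is stiff: the leaf stays where it is left, and the handle takes about 3 N to move.
There are look-alikes about, which are no part of the job. What is shaped like the part that bears black_stopper_mid but purple or yellow is not meant.

How it is judged:
By the outcome, as a careful person would: the job done as asked, in the order asked, and still so for the second after the job is handed in, with the robot touching nothing.
It also fails if it takes over 51 s, if anything falls off the work surface, if the arm or the gripper's body presses on something with over 40 N, if the wrist force passes 120 N, or if a joint passes its speed limit or range.

## Working session

There is one attempt and no reset: what is moved stays moved. The work goes in short steps, Python scripts to look and compute and a tool call to move; the robot and the scene stay as the last step left them, time stands still between calls to the robot, and variables do not carry over. Pictures are saved under pics/ and viewed, at most 11 in all, crops included, and the job is handed in when it is done.

Besides the shell and the picture viewer there is one more tool, called after "Call:" as name(argument=value, ...) on one line, values as JSON. arm_command: Moves the arm, as the interface text tells. Its arguments: {"type":"object","properties":{"plan":{"type":"array"},"squeeze":{"type":"number"}},"required":["plan"]}

```bash
mkdir -p pics; cat > h.py <<'E'
import numpy as np, cv2
from station import status, viewer, env
from scipy.spatial.transform import Rotation as R
def cap(n,f):
    c=viewer.capture(n); cv2.imwrite('pics/'+f,c['image'][:,:,::-1]); np.save('pics/'+n+'.npy',c,allow_pickle=True); return c
def KD(c):
    f=240/np.tan(np.radians(c['fovy'])/2)
    return np.array([[f,0,c['cx']],[0,f,c['cy']],[0,0,1.]]),np.array(c['D'],float)
def ray(c,p):
    K,D=KD(c);E=np.array(c['extrinsics']);u=cv2.undistortPoints(np.array([[p]],float),K,D)[0,0]
    d=E[:3,:3].T@np.array([u[0],u[1],1]);return -E[:3,:3].T@E[:3,3],d/np.linalg.norm(d)
def atz(c,p,z):
    o,d=ray(c,p);return o+d*(z-o[2])/d[2]
def tri(c1,p1,c2,p2):
    o1,d1=ray(c1,p1);o2,d2=ray(c2,p2);s=np.linalg.lstsq(np.stack([d1,-d2],1),o2-o1,rcond=None)[0]
    a,b=o1+s[0]*d1,o2+s[1]*d2;return (a+b)/2,np.linalg.norm(a-b)
def proj(c,P):
    K,D=KD(c);E=np.array(c['extrinsics']);return cv2.projectPoints(np.array(P,float).reshape(-1,3),cv2.Rodrigues(E[:3,:3])[0],E[:3,3],K,D)[0][:,0]
def ld(n): return np.load('pics/'+n+'.npy',allow_pickle=True).item()
def st():
    s=status.state();print({k:np.round(s[k],3).tolist() for k in('time','position','ee_rot','contact_force','grip_width','finger_force','joints')});return s
E
python3 - <<'E'
from h import *
s=st()
for n in('top','side'):
    c=cap(n,n+'1.png');o,d=ray(c,(c['cx'],c['cy']));print(n,c['fovy'],o.round(),d.round(2))
E
```

```text
{'time': 0.0, 'position': [214.536, -612.775, 207.836], 'ee_rot': [-0.001, 0.986, 0.168, -0.0], 'contact_force': [0.603, 0.044, 0.186], 'grip_width': 0.999, 'finger_force': 0.0, 'joints': [1.497, 0.502, -0.427, 1.551, 0.221, 1.138, -0.21]}
top 44.052970138704644 [302. -39. 897.] [ 0.23 -0.   -0.97]
side 42.82531637557579 [828. 392. 859.] [-0.34 -0.44 -0.83]
```

View pics/top1.png

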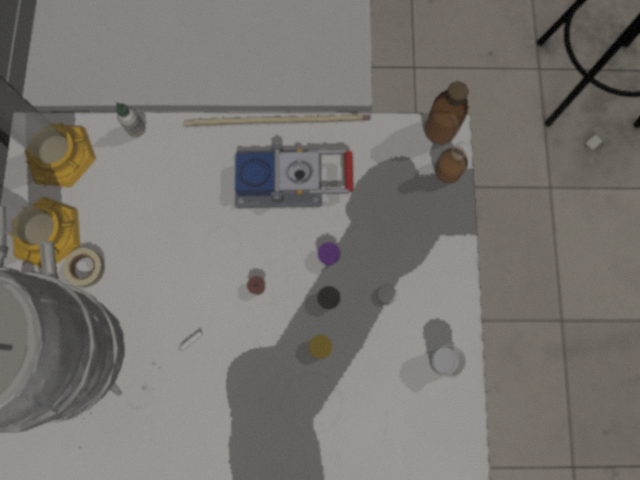

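View pics/side1.png

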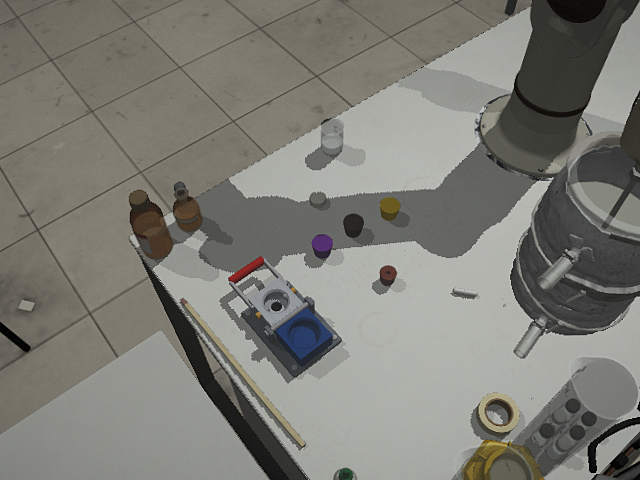

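Top: black stopper (329,298), cup (299,173), nest (256,172), red bar (349,171). Side: black (353,224), cup (275,303), nest (304,336), bar (247,270). Next: zoomed crops and first triangulation.

```bash
python3 - <<'E'
from h import *
a,b=ld('top'),ld('side')
def crop(c,x,y,w,h,k): return cv2.resize(c['image'][y:y+h,x:x+w,::-1],None,fx=k,fy=k,interpolation=cv2.INTER_CUBIC)
A=np.vstack([crop(a,230,140,130,75,3),crop(a,230,240,130,75,3)]);B=crop(b,225,200,133,150,3)
cv2.imwrite('pics/crops.png',np.hstack([A,B]))
def cen(c,lo,hi,box):
    x,y,w,h=box;hsv=cv2.cvtColor(c['image'],cv2.COLOR_RGB2HSV);m=cv2.inRange(hsv,lo,hi)[y:y+h,x:x+w]
    n,l,s,ce=cv2.connectedComponentsWithStats(m);i=1+np.argmax(s[1:,4]);r=cv2.minAreaRect(np.argwhere(l==i)[:,::-1].astype(np.float32))
    print(s[i]+[x,y,0,0,0],ce[i]+[x,y],'rect',np.round(r[0],1)+[x,y],np.round(r[1],1),round(r[2],1));return np.array(r[0])+[x,y]
for nm,lo,hi,ba,bb in[('black',(0,0,0),(180,255,55),(310,280,40,35),(335,208,35,35)),('bar',(0,140,80),(8,255,255),(335,140,30,60),(220,250,50,40)),('bar2',(170,140,80),(180,255,255),(335,140,30,60),(220,250,50,40))]:
    try:
        print(nm);p=cen(a,lo,hi,ba);q=cen(b,lo,hi,bb);print(tri(a,p,b,q))
    except Exception as e: print(e)
for nm,p,q in[('cuprim',(299,172),(275,301)),('nestrim',(256,172),(303.5,335))]: print(nm,tri(a,p,b,q),atz(a,p,40),atz(b,q,40))
E
```

```text
black
[318 287  21  22 355] [328.13802817 297.34929577] rect [328.  297.5] [21. 20.] 90.0
[343 214  21  24 382] [352.96073298 224.94502618] rect [352.2 224.9] [19.9 23.1] 18.4
(array([422.55303843, -44.38376176,  19.16427623]), np.float64(0.2495235597931704))
bar
[345 152   7  38 208] [348.39903846 170.61538462] rect [348.  170.5] [37.  6.] 90.0
[229 257  35  25 271] [246.47601476 269.09594096] rect [246.2 269.3] [ 6.9 39.4] 56.3
(array([616.06237229, -74.17072578,  36.17044746]), np.float64(0.35334214287320415))
bar2
[348 156   2   1   2] [348.5 156. ] rect [348.5 156. ] [1. 0.] 180.0
attempt to get argmax of an empty sequence
cuprim (array([6.13465068e+02, 5.21880742e-01, 3.68944556e+01]), np.float64(0.9772569976919622)) [612.00122197   0.74175681  40.        ] [614.55867352   1.59237535  40.        ]
nestrim (array([613.73494192,  68.63864019,  31.60602795]), np.float64(3.0168735735793675)) [611.73219969  66.48181093  40.        ] [615.0191884   73.14345266  40.        ]
```

View pics/crops.png

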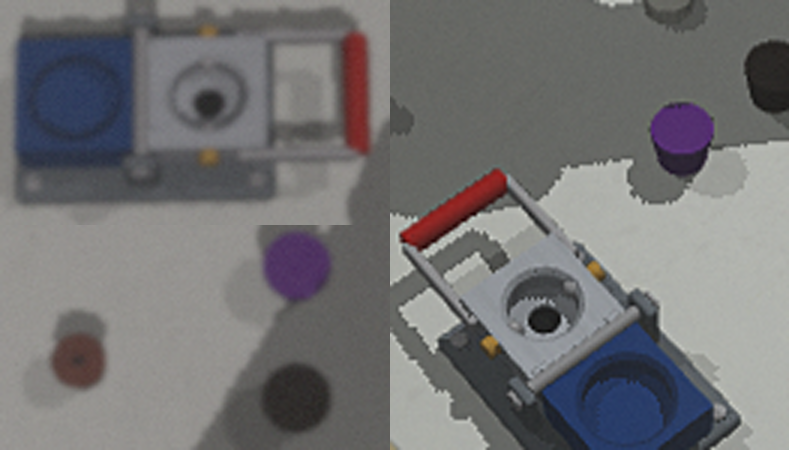

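Crops: the cup is empty, and the dark spot is its floor hole. Rim centres are at top (299,172), side (276,301). The bar is parallel to x. Next: fit the silhouettes to get the stopper and bar positions.

```bash
cat >> h.py <<'E'
from scipy.optimize import least_squares
t=np.linspace(0,2*np.pi,60,endpoint=False)
def mask(c,lo,hi,box):
    x,y,w,h=box;m=np.zeros((480,640),np.uint8);hsv=cv2.cvtColor(c['image'],cv2.COLOR_RGB2HSV)
    m[y:y+h,x:x+w]=cv2.inRange(hsv,lo,hi)[y:y+h,x:x+w];n,l,s,_=cv2.connectedComponentsWithStats(m);return l==1+np.argmax(s[1:,4])
def ext(pts):  # support extents in 8 directions
    a=np.arange(16)*np.pi/8;return (pts@np.array([np.cos(a),np.sin(a)])).max(1) if False else (np.stack([np.cos(a),np.sin(a)],1)@pts.T).max(1)
def fit(model,p0,obs): # obs list of (cam,mask)
    def r(p): return np.concatenate([ext(proj(c,model(p)))-(ext(np.argwhere(m)[:,::-1].astype(float))+.3) for c,m in obs])
    s=least_squares(r,p0);return s.x,np.abs(s.fun).mean()
def cone(x,y,z=0): return np.concatenate([np.stack([x+q*np.cos(t),y+q*np.sin(t),0*t+z+h],1) for q,h in((13.5,0),(17.5,28))])
def bar(x,y,z,yaw,L=29): # along x
    e=np.array([np.cos(yaw),np.sin(yaw),0]);n=np.array([-np.sin(yaw),np.cos(yaw),0])
    return np.concatenate([np.array([x,y,z])+s*L*e+7*np.cos(t)[:,None]*n+7*np.sin(t)[:,None]*[0,0,1] for s in(-1,1)])
E
python3 - <<'E'
from h import *
a,b=ld('top'),ld('side')
K=[(0,0,0),(180,255,55)]
ma=mask(a,*K,(310,280,40,35));mb=mask(b,*K,(335,208,35,35))
for o in([(a,ma)],[(b,mb)]): print('cone z0',fit(lambda p:cone(*p),[422,-44],o))
print('cone both',fit(lambda p:cone(*p),[422,-44,0],[(a,ma),(b,mb)]))
K=[(0,140,60),(8,255,255)]
ma=mask(a,*K,(335,140,30,60));mb=mask(b,*K,(220,250,50,40))
for o in([(a,ma)],[(b,mb)]): print('bar z33',fit(lambda p:bar(p[0],p[1],33,p[2]),[615,-74,0],o))
print('bar both',fit(lambda p:bar(*p),[615,-74,33,0],[(a,ma),(b,mb)]))
for p,q in(((299,171.7),(276,301)),((255.7,172.3),(305,334.3))): print(atz(a,p,40),atz(b,q,40),tri(a,p,b,q))
E
```

```text
cone z0 (array([421.60329138, -44.39271504]), np.float64(1.1061634605232669))
cone z0 (array([421.35750921, -44.10557932]), np.float64(0.3099208306019592))
cone both (array([ 4.21464183e+02, -4.43321867e+01, -3.55372534e-01]), np.float64(0.7106902296860255))
bar z33 (array([ 6.17569136e+02, -7.53802852e+01,  9.45852019e-03]), np.float64(1.5130462940754479))
bar z33 (array([ 6.14932635e+02, -7.56664669e+01,  2.32776366e-03]), np.float64(0.5921934872704812))
bar both (array([ 6.16088277e+02, -7.48547579e+01,  3.53123323e+01,  6.21016750e-03]), np.float64(1.0781287689088974))
[612.48609659   0.74894071  40.        ] [613.37106975   2.5354923   40.        ] (array([613.0154992 ,   1.14356599,  37.77441985]), np.float64(0.786724191195098))
[611.245601    66.92506423  40.        ] [612.61532374  73.61863719  40.        ] (array([612.16018089,  69.32766337,  33.45195476]), np.float64(4.261930822818425))
```

Call:
arm_command(plan=[[[-1,0.7,-0.85,0,0,0,0],[-1,1.4,-1.7,0,0,0,0],[-1,2.1,-2.55,0,0,0,0],[-1,2.8,-3.4,0,0,0,0],[-1,3.5,-4.25,0,0,0,0]]])

```text
time: 0.72
position: [310.1, -353.2, 208.7]
ee_rot: [-0.0, 0.986, 0.168, -0.0]
contact_force: [0.5, -0.6, 1.1]
grip_width: 1.0
finger_force: 0.0
```

```bash
cat >> h.py <<'E'
def to(P,yawclose=None):
    s=st();Rm=R.from_quat(np.roll(s['ee_rot'],-1)).as_matrix();print('units',np.round(Rm.T@(np.array(P)-s['position'])/50,3),'tooly',Rm[:,1].round(3),'z',Rm[:,2].round(3))
E
python3 -c "
from h import *
to([421.4,-44.3,100])"
```

```text
{'time': 0.725, 'position': [310.05, -353.155, 208.685], 'ee_rot': [-0.0, 0.986, 0.168, -0.0], 'contact_force': [0.465, -0.573, 1.083], 'grip_width': 1.0, 'finger_force': 0.0, 'joints': [1.309, 0.185, -0.571, 1.983, 0.118, 1.006, -0.552]}
units [ 4.144 -5.093  2.174] tooly [ 0.331 -0.944 -0.   ] z [-0.  0. -1.]
```

Call:
arm_command(plan=[[[-1,0.7,-0.85,0.2,0,0,0],[-1,1.4,-1.7,0.5,0,0,0],[-1,2.1,-2.55,0.8,0,0,0],[-1,2.8,-3.4,1.1,0,0,0],[-1,3.5,-4.25,1.4,0,0,0]]])

```text
time: 1.35
position: [405.0, -95.3, 138.6]
ee_rot: [0.0, 0.986, 0.167, 0.0]
contact_force: [0.9, -0.4, 0.2]
grip_width: 1.0
finger_force: 0.0
```

Call:
arm_command(plan=[[[-1,0.4,-0.5,0.3,0,0,0],[-1,0.64,-0.84,0.7,0,0,0],[-1,0.64,-0.84,0.7,0,0,0]]])

```text
time: 1.72
position: [419.9, -44.5, 102.8]
ee_rot: [-0.001, 0.986, 0.17, -0.001]
contact_force: [0.2, -0.4, -0.4]
grip_width: 1.002
finger_force: 0.0
```

```bash
python3 -c "
from h import *
to([421.4,-44.3,16])"
```

```text
{'time': 1.725, 'position': [419.929, -44.479, 102.804], 'ee_rot': [-0.001, 0.986, 0.17, -0.001], 'contact_force': [0.245, -0.415, -0.431], 'grip_width': 1.002, 'finger_force': 0.0, 'joints': [0.72, 0.31, -0.763, 2.179, 0.308, 0.762, -1.475]}
units [0.032 0.011 1.736] tooly [ 0.334 -0.942 -0.003] z [-0.003  0.002 -1.   ]
```

Call:
arm_command(plan=[[[-1,0.03,0.01,0.6,0,0,0],[-1,0.03,0.01,1.2,0,0,0],[-0.5,0.03,0.01,1.7,0,0,0],[-0.2,0.03,0.01,1.71,0,0,0],[0,0.03,0.01,1.71,0,0,0]]])

```text
time: 2.35
position: [423.2, -47.1, 19.3]
ee_rot: [0.0, 0.986, 0.167, 0.0]
contact_force: [0.9, -0.2, 0.0]
grip_width: 0.501
finger_force: 0.0
```

Call:
arm_command(plan=[[[1,0,0,0,0,0,0],[1,0,0,0,0,0,0],[1,0,0,0,0,0,0],[1,0,0,0,0,0,0]]], squeeze=40)

```text
time: 2.85
position: [422.7, -46.5, 18.6]
ee_rot: [0.0, 0.986, 0.168, 0.0]
contact_force: [-0.5, -1.0, -0.9]
grip_width: -0.0
finger_force: 0.0
```

```bash
python3 -c "
from h import *
to([613.2,1.2,90])"
```

```text
{'time': 2.85, 'position': [422.727, -46.479, 18.585], 'ee_rot': [0.0, 0.986, 0.168, 0.0], 'contact_force': [-0.501, -1.015, -0.915], 'grip_width': -0.0, 'finger_force': 0.0, 'joints': [0.588, 0.478, -0.628, 2.22, 0.511, 0.585, -1.656]}
units [ 3.911  0.359 -1.427] tooly [ 0.33  -0.944  0.   ] z [ 0. -0. -1.]
```

The gripper shut to zero, so the grasp missed. I'll look before moving again.

```bash
python3 - <<'E'
from h import *
a,b=cap('top','top2.png'),cap('side','side2.png')
A=cv2.resize(a['image'][220:370,240:430,::-1],None,fx=2,fy=2,interpolation=3)
B=cv2.resize(b['image'][130:280,260:450,::-1],None,fx=2,fy=2,interpolation=3)
cv2.imwrite('pics/m2.png',np.hstack([A,B]))
E
```

```text
(no output)
```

View pics/m2.png

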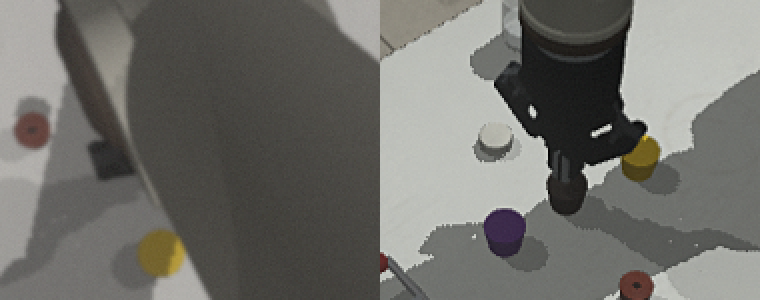

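```bash
python3 - <<'E'
from h import *
b=ld('side')
print(proj(b,[[422.7,-46.5,18.6],[422.7,-46.5,60],[421.4,-44.3,0],[421.4,-44.3,28]]))
B=cv2.resize(b['image'][180:245,315:400,::-1],None,fx=8,fy=8,interpolation=3)
cv2.imwrite('pics/m3.png',cv2.convertScaleAbs(B,alpha=2.2,beta=10))
E
```

```text
[[351.38475518 224.35209854]
 [352.25727904 209.62176327]
 [352.42236907 231.09324649]
 [353.02251803 221.53601461]]
```

View pics/m3.png

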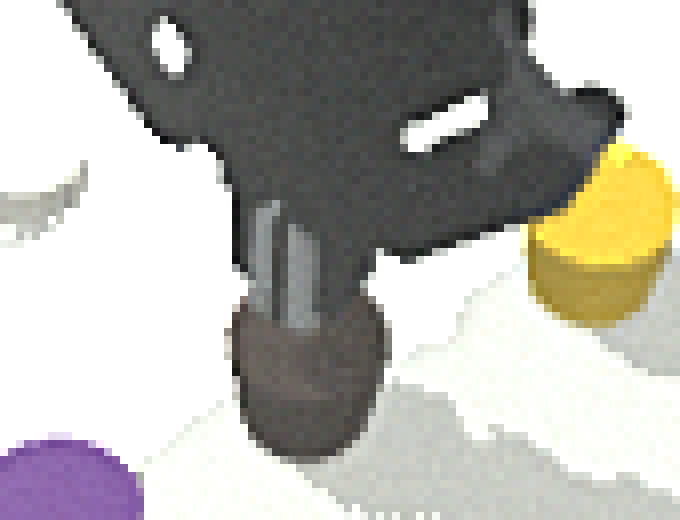

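The shut fingertips rest on the stopper's top face at side pixel (352.5,221). The tip therefore sits near z = 28 although the reported TCP z is 18.6, so the fingers closed just over it. I'll lift, open and go about 11 mm lower; reported z of about 7.5 stays clear of the table either way.

Call:
arm_command(plan=[[[1,0,0,-0.5,0,0,0],[-0.4,-0.01,-0.03,-0.5,0,0,0],[-0.4,-0.01,-0.03,-0.5,0,0,0],[-0.4,-0.01,-0.03,-0.2,0,0,0],[-0.4,-0.01,-0.03,0.22,0,0,0]]])

```text
time: 3.58
position: [421.5, -45.4, 6.1]
ee_rot: [0.0, 0.986, 0.167, -0.0]
contact_force: [1.0, -0.4, -0.1]
grip_width: 0.704
finger_force: 0.0
```

Call:
arm_command(plan=[[[-0.4,0,0,0,0,0,0],[1,0,0,0,0,0,0],[1,0,0,0,0,0,0],[1,0,0,0,0,0,0]]], squeeze=40)

```text
time: 4.08
position: [422.1, -45.3, 7.8]
ee_rot: [0.0, 0.986, 0.168, 0.0]
contact_force: [-0.6, 1.2, -0.3]
grip_width: 0.063
finger_force: 0.0
```

```bash
python3 - <<'E'
from h import *
to([613.2,1.2,90])
b=cap('side','side3.png')
B=cv2.resize(b['image'][180:245,315:400,::-1],None,fx=8,fy=8,interpolation=3)
cv2.imwrite('pics/m4.png',cv2.convertScaleAbs(B,alpha=2.2,beta=10))
E
```

```text
{'time': 4.075, 'position': [422.099, -45.324, 7.836], 'ee_rot': [0.0, 0.986, 0.168, 0.0], 'contact_force': [-0.62, 1.162, -0.327], 'grip_width': 0.063, 'finger_force': 0.0, 'joints': [0.568, 0.498, -0.609, 2.226, 0.539, 0.562, -1.684]}
units [ 3.916  0.385 -1.64 ] tooly [ 0.33  -0.944  0.001] z [ 0.001 -0.    -1.   ]
```

View pics/m4.png

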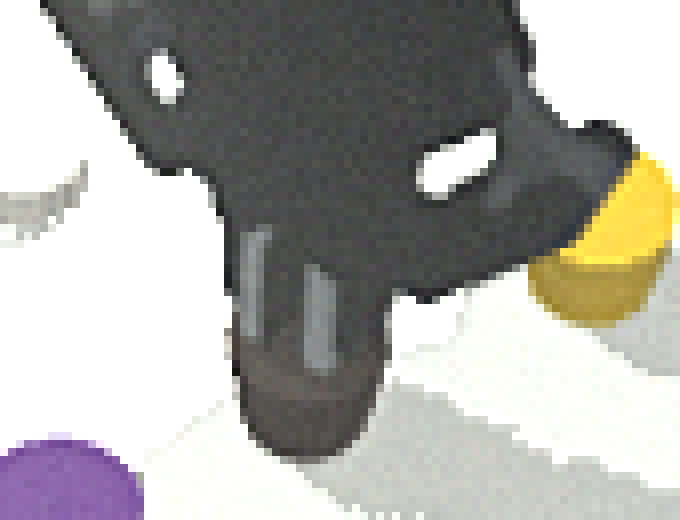

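```bash
python3 - <<'E'
from h import *
b=ld('side')
for p in((346.5,221.9),(355.2,226.5),(351,224.1),(353.3,223.0)): print(p,atz(b,p,28).round(1),atz(b,p,8).round(1))
st()
E
```

```text
(346.5, 221.9) [430.4 -50.5  28. ] [420.8 -61.2   8. ]
(355.2, 226.5) [425.1 -34.3  28. ] [415.4 -44.6   8. ]
(351, 224.1) [427.4 -42.4  28. ] [417.8 -52.9   8. ]
(353.3, 223.0) [423.  -41.7  28. ] [413.2 -52.2   8. ]
{'time': 4.125, 'position': [422.011, -45.34, 7.795], 'ee_rot': [0.0, 0.986, 0.168, 0.0], 'contact_force': [-0.683, -0.389, -0.739], 'grip_width': 0.009, 'finger_force': 0.0, 'joints': [0.568, 0.498, -0.609, 2.226, 0.539, 0.562, -1.684]}
```

Call:
arm_command(plan=[[[1,0,0,0,0,0,0],[1,0,0,0,0,0,0]]])

```text
time: 4.38
position: [421.7, -45.3, 7.5]
ee_rot: [0.0, 0.986, 0.168, 0.0]
contact_force: [0.1, -0.3, 0.2]
grip_width: -0.004
finger_force: 0.0
```

Shut again with no force, so the real fingertips are at least 20 mm above the reported TCP. I'll probe gently down onto the stopper's top (z = 28) to measure the offset.

Call:
arm_command(plan=[[[1,0,0,0.03,0,0,0],[1,0,0,0.06,0,0,0],[1,0,0,0.06,0,0,0]]])

```text
time: 4.75
position: [421.9, -45.3, 5.5]
ee_rot: [0.001, 0.986, 0.168, -0.0]
contact_force: [-6.4, -1.3, 20.8]
grip_width: 0.001
finger_force: 10.6
```

Contact at a reported z of about 6, so tip = reported z + 22. I'll grasp at a reported z of about -5 (tips near 17).

Call:
arm_command(plan=[[[1,0,0,-0.5,0,0,0],[-0.4,0,0,-0.6,0,0,0],[-0.4,0,0,-0.6,0,0,0],[-0.4,0,0,-0.6,0,0,0],[-0.4,0,0,-0.2,0,0,0]]])

```text
time: 5.38
position: [422.6, -45.4, 14.5]
ee_rot: [0.0, 0.986, 0.167, 0.001]
contact_force: [-0.2, 0.3, -0.4]
grip_width: 0.699
finger_force: 0.0
```

Call:
arm_command(plan=[[[-0.4,0,0,0.1,0,0,0],[-0.4,0,0,0.19,0,0,0],[0,0,0,0.19,0,0,0],[1,0,0,0.19,0,0,0],[1,0,0,0.19,0,0,0]]], squeeze=40)

```text
time: 6.0
position: [423.3, -46.1, 6.0]
ee_rot: [0.001, 0.986, 0.167, 0.001]
contact_force: [-2.3, 5.3, 15.8]
grip_width: 0.082
finger_force: 8.4
```

Call:
arm_command(plan=[[[1,0,0,0,0,0,0],[1,0,0,0,0,0,0]]])

```text
time: 6.25
position: [422.6, -43.7, 6.1]
ee_rot: [-0.0, 0.986, 0.168, 0.001]
contact_force: [-2.5, 4.8, 12.3]
grip_width: -0.001
finger_force: 5.8
```

```bash
python3 - <<'E'
from h import *
to([613.2,1.2,80])
E
```

```text
{'time': 6.25, 'position': [422.638, -43.651, 6.113], 'ee_rot': [-0.0, 0.986, 0.168, 0.001], 'contact_force': [-2.53, 4.771, 12.334], 'grip_width': -0.001, 'finger_force': 5.832, 'joints': [0.565, 0.502, -0.608, 2.226, 0.545, 0.557, -1.69]}
units [ 3.896  0.418 -1.469] tooly [ 0.332 -0.943 -0.   ] z [ 0.002  0.001 -1.   ]
```

I took the second shift from the wrong base: it reached z = 5, not -5. Repeating.

Call:
arm_command(plan=[[[1,0,0,-0.5,0,0,0],[-0.4,0,0,-0.5,0,0,0],[-0.4,0,0,-0.5,0,0,0],[-0.4,0,0,-0.4,0,0,0],[-0.4,0,0,0.2,0,0,0]]])

```text
time: 6.88
position: [423.1, -45.6, -5.1]
ee_rot: [0.001, 0.986, 0.167, 0.001]
contact_force: [0.0, 0.1, -0.2]
grip_width: 0.698
finger_force: 0.0
```

Call:
arm_command(plan=[[[-0.4,0,0,0,0,0,0],[1,0,0,0,0,0,0],[1,0,0,0,0,0,0],[1,0,0,0,0,0,0]]], squeeze=40)

```text
time: 7.38
position: [422.1, -45.1, -4.4]
ee_rot: [0.0, 0.986, 0.168, 0.001]
contact_force: [-1.2, 1.4, 4.4]
grip_width: 0.37
finger_force: 39.7
```

```bash
python3 - <<'E'
from h import *
to([613.2,1.2,80])
b=cap('side','side5.png')
m=mask(b,(0,0,0),(180,255,55),(335,190,35,60));print(np.argwhere(m).max(0))
E
```

```text
{'time': 7.375, 'position': [422.083, -45.077, -4.394], 'ee_rot': [0.0, 0.986, 0.168, 0.001], 'contact_force': [-1.188, 1.404, 4.399], 'grip_width': 0.37, 'finger_force': 39.67, 'joints': [0.549, 0.523, -0.587, 2.229, 0.572, 0.537, -1.713]}
units [ 3.915  0.391 -1.684] tooly [ 0.331 -0.944  0.001] z [ 0.001 -0.    -1.   ]
[237 369]
```

Gripped: width 31 mm, 40 N. Lifting, carrying it over the cup, then turning so the fingers close along x.

Call:
arm_command(plan=[[[1,0,0,-0.6,0,0,0],[1,0.9,0.1,-1.2,0,0,0],[1,1.9,0.2,-1.2,0,0,0],[1,2.9,0.3,-1.2,0,0,0],[1,3.92,0.41,-1.2,0,0,0]]])

```text
time: 8.05
position: [615.1, -0.1, 55.3]
ee_rot: [0.0, 0.986, 0.167, 0.0]
contact_force: [1.3, 0.4, -0.8]
grip_width: 0.36
finger_force: 40.0
```

Call:
arm_command(plan=[[[1,0,0,0,0,0,-1.7],[1,0,0,0,0,0,-3.4],[1,0,0,0,0,0,-5.1],[1,0,0,0,0,0,-6.8],[1,0,0,0,0,0,-8.5]]])

```text
time: 8.68
position: [613.5, -0.3, 55.0]
ee_rot: [0.0, 0.816, 0.578, -0.0]
contact_force: [0.7, -0.5, 0.6]
grip_width: 0.367
finger_force: 40.0
```

Call:
arm_command(plan=[[[1,0,0,0,0,0,-1.7],[1,0,0,0,0,0,-3.28],[1,0,0,0,0,0,-3.28]]])

```text
time: 9.05
position: [613.3, -0.3, 54.8]
ee_rot: [-0.0, 0.708, 0.706, 0.0]
contact_force: [-0.3, 0.3, -0.2]
grip_width: 0.363
finger_force: 40.0
```

```bash
python3 - <<'E'
from h import *
to([613.9,0.4,55])
a,b=cap('top','top6.png'),cap('side','side6.png')
A=cv2.resize(a['image'][130:220,230:360,::-1],None,fx=3,fy=3,interpolation=3)
B=cv2.resize(b['image'][220:345,210:340,::-1],None,fx=3,fy=3,interpolation=3)
A=np.vstack([A,np.zeros((B.shape[0]-A.shape[0],A.shape[1],3),np.uint8)])
cv2.imwrite('pics/m6.png',cv2.convertScaleAbs(np.hstack([A,B]),alpha=1.6,beta=10))
print(proj(b,[[613.2,1.2,58],[613.2,1.2,40]]))
E
```

```text
{'time': 9.05, 'position': [613.338, -0.283, 54.765], 'ee_rot': [-0.0, 0.708, 0.706, 0.0], 'contact_force': [-0.257, 0.296, -0.24], 'grip_width': 0.363, 'finger_force': 39.958, 'joints': [0.592, 0.786, -0.904, 1.746, 0.731, 0.983, -0.603]}
units [ 0.014  0.011 -0.005] tooly [ 1.    -0.003 -0.   ] z [-0.  0. -1.]
[[274.73919025 294.59298142]
 [275.57257619 300.32758321]]
```

View pics/m6.png

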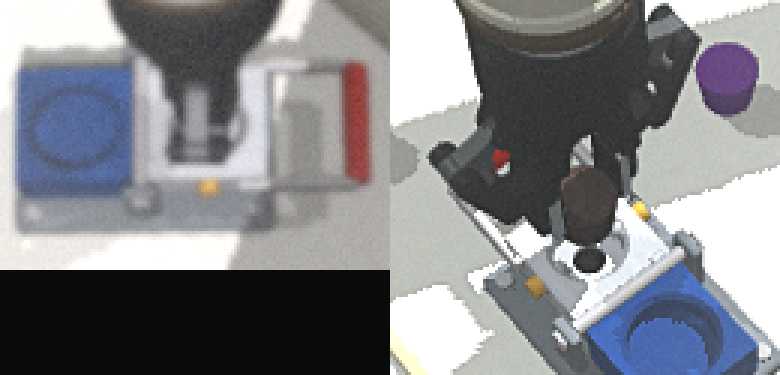

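Side view: the stopper hangs over the cup, with its bottom edge at crop (589,245) → px (276.3,301.7). The floor hole is at crop (588,262) → px (276,307.3). Now comparing stopper and cup in this same view.

```bash
python3 - <<'E'
from h import *
b=ld('side')
print('hole pred',proj(b,[[613.2,1.2,24],[613.2,1.2,40]]),'hole z24',atz(b,(276,307.3),24),'hole z20',atz(b,(276,307.3),20))
q=cone(613.2,1.2,59.2)[:60];p=proj(b,q);print('bottom ext',p.min(0),p.max(0))
g=cv2.cvtColor(b['image'],cv2.COLOR_RGB2GRAY)
for r in range(284,312,1): print(r,g[r,262:290])
E
```

```text
hole pred [[276.29145385 305.26953627]
 [275.57257619 300.32758321]] hole z24 [615.61914146   3.75891244  24.        ] hole z20 [614.60147355   1.89651547  20.        ]
bottom ext [265.6227212  286.30943312] [283.74457766 302.22470672]
284 [29 27 27 26 27 35 39 34 36 36 38 38 39 34 37 36 35 35 37 35 35 34 33 36
 20 25 64 60]
285 [ 28  27  27  28  29  32  37  35  37  36  39  36  38  35  34  37  36  36
  35  36  37  37  34  28  34  41  63 106]
286 [ 28  29  24  32  39  28  39  38  36  36  37  39  38  35  36  36  35  35
  38  37  36  35  32  33 175 172 133  96]
287 [ 26  28  25  51  61  24  37  37  35  36  40  41  40  36  36  35  36  37
  37  33  39  36  32  48 186 175 173  59]
288 [ 26  31  46  58  66  21  32  36  37  39  41  38  39  33  35  37  36  36
  38  38  36  35  30  51 182 167 171 134]
289 [ 31  59  60  62  62  26  44  32  37  39  39  40  37  35  34  40  35  35
  39  42  39  36  27  77 181 168 164 165]
290 [ 24  61  59  56  63  35  37  31  33  42  38  36  38  35  37  35  38  38
  40  36  39  31  25 128 180 167 165 164]
291 [ 22  59  57  59  59  38  27  31  31  35  33  36  36  4
[... 1739 characters left out ...]
107 158 122 153 151 148 161  23  24  32  34  36  34  33  29  27
  21  16 176 176  88  94  96  97 132 153]
307 [ 97  73  69  88  71  88 124 155 186  14  29  31  35  36  36  35  36  28
  20  30 177 180  85  91  96 103 152 145]
308 [100  89  69  96  80  71  57 161 166  75  17  24  31  34  33  35  31  24
  19 116 181 180 170  94  94 130 146 144]
309 [ 99 102  81  73  83  75  58  68 102 185  32  21  29  33  30  32  27  18
  72 184 177 175 101  95 132 146 144 142]
310 [ 99  99 100  82  77  71  57  54  68 193 179  74  11  17  18  12  12  82
 175 181 181 143  94 127 144 146 144 141]
311 [100 100 101  98  90  75  66  62  96 103 186 178 173 128 118 169 175 176
 181 143 110 125 141 148 143 145 142 141]
```

The stopper should shift about (+2.5, +1.5) mm relative to the cup. Descending in steps.

Call:
arm_command(plan=[[[1,0.03,0.045,0.2,0,0,0],[1,0.03,0.045,0.34,0,0,0],[1,0.03,0.045,0.44,0,0,0],[1,0.03,0.045,0.52,0,0,0],[1,0.03,0.045,0.52,0,0,0]]])

```text
time: 9.78
position: [615.4, 1.8, 28.5]
ee_rot: [-0.0, 0.707, 0.707, -0.0]
contact_force: [0.6, -0.0, 0.1]
grip_width: 0.364
finger_force: 40.0
```

Call:
arm_command(plan=[[[1,0,0,0.04,0,0,0],[1,0,0,0.08,0,0,0],[1,0,0,0.11,0,0,0],[1,0,0,0.11,0,0,0]]])

```text
time: 10.28
position: [615.4, 1.7, 23.2]
ee_rot: [-0.0, 0.707, 0.707, -0.0]
contact_force: [-1.6, -0.2, -0.7]
grip_width: 0.365
finger_force: 40.0
```

Call:
arm_command(plan=[[[1,0,0,0.02,0,0,0],[1,0,0,0.04,0,0,0],[1,0,0,0.04,0,0,0]]])

```text
time: 10.65
position: [615.6, 1.7, 21.3]
ee_rot: [-0.0, 0.707, 0.707, -0.0]
contact_force: [-2.4, 1.0, -0.2]
grip_width: 0.368
finger_force: 40.0
```

Call:
arm_command(plan=[[[-0.1,0,0,0,0,0,0],[-0.1,0,0,0,0,0,0],[-0.1,0,0,-0.3,0,0,0],[1,0,0,-0.7,0,0,0],[1,0,0,-0.7,0,0,0]]])

```text
time: 11.28
position: [617.8, 2.2, 59.3]
ee_rot: [0.002, 0.707, 0.707, 0.002]
contact_force: [0.4, 0.4, -0.5]
grip_width: 0.133
finger_force: 0.0
```

Call:
arm_command(plan=[[[1,0,0,0,0,0,0],[1,0,0,0,0,0,0],[1,0,0,0.2,0,0,0],[1,0,0,0.38,0,0,0],[1,0,0,0.4,0,0,0]]])

```text
time: 11.9
position: [614.6, 1.7, 34.9]
ee_rot: [-0.001, 0.707, 0.707, -0.001]
contact_force: [0.5, 0.1, 0.4]
grip_width: -0.0
finger_force: 0.0
```

```bash
python3 - <<'E'
from h import *
st();b=cap('side','side7.png')
cv2.imwrite('pics/m7.png',cv2.convertScaleAbs(cv2.resize(b['image'][220:345,210:340,::-1],None,fx=4,fy=4,interpolation=3),alpha=1.8,beta=15))
E
```

```text
{'time': 11.9, 'position': [614.577, 1.65, 34.863], 'ee_rot': [-0.001, 0.707, 0.707, -0.001], 'contact_force': [0.474, 0.074, 0.424], 'grip_width': -0.0, 'finger_force': 0.0, 'joints': [0.573, 0.813, -0.882, 1.748, 0.754, 0.959, -0.618]}
```

View pics/m7.png

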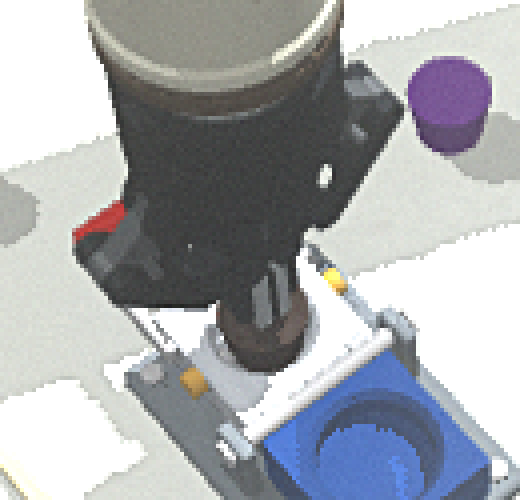

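The stopper stands upright in the cup with the shut fingers just above it. Pressing down in small steps.

Call:
arm_command(plan=[[[1,0,0,0.03,0,0,0],[1,0,0,0.05,0,0,0],[1,0,0,0.07,0,0,0],[1,0,0,0.07,0,0,0]]])

```text
time: 12.45
position: [615.7, 1.7, 33.0]
ee_rot: [0.0, 0.707, 0.707, 0.0]
contact_force: [-0.1, -0.0, 0.4]
grip_width: -0.001
finger_force: 0.0
```

Call:
arm_command(plan=[[[1,0,0,0.02,0,0,0],[1,0,0,0.04,0,0,0],[1,0,0,0.06,0,0,0]]])

```text
time: 12.82
position: [616.0, 1.7, 30.2]
ee_rot: [0.0, 0.707, 0.707, 0.0]
contact_force: [-0.1, -0.5, 2.3]
grip_width: 0.003
finger_force: 1.5
```

Call:
arm_command(plan=[[[1,0,0,0.02,0,0,0],[1,0,0,0.02,0,0,0]]])

```text
time: 13.08
position: [616.0, 1.8, 29.7]
ee_rot: [0.0, 0.707, 0.707, 0.0]
contact_force: [-1.0, -0.2, 7.4]
grip_width: 0.002
finger_force: 3.5
```

Call:
arm_command(plan=[[[1,0,0,0.02,0,0,0],[1,0,0,0.03,0,0,0],[1,0,0,0.03,0,0,0]]])

```text
time: 13.45
position: [616.2, 1.8, 29.5]
ee_rot: [0.001, 0.707, 0.707, -0.0]
contact_force: [-4.7, -1.0, 16.8]
grip_width: 0.004
finger_force: 8.4
```

Call:
arm_command(plan=[[[1,0,0,0.03,0,0,0],[1,0,0,0.03,0,0,0]]])

```text
time: 13.7
position: [616.4, 1.9, 29.4]
ee_rot: [0.001, 0.707, 0.707, -0.0]
contact_force: [-9.0, -2.8, 25.9]
grip_width: 0.003
finger_force: 13.3
```

Call:
arm_command(plan=[[[1,0,0,-0.8,0,0,1.5],[1,0,0,-1.5,0,0,3],[1,0,0,-1.5,0,0,4.5],[1,0,0,-1.5,0,0,6],[1,0,0,-1.5,0,0,7.5]]])

```text
time: 14.32
position: [615.3, 1.8, 100.6]
ee_rot: [-0.0, 0.925, 0.38, -0.0]
contact_force: [-0.1, -0.0, 0.2]
grip_width: 0.003
finger_force: 0.0
```

Call:
arm_command(plan=[[[0.2,0,0,0,0,0,1.7],[0,0,0,0,0,0,3.4],[0,0,0,0,0,0,5.1],[0,0,0,0,0,0,6.8],[0,0,0,0,0,0,7.5]]])

```text
time: 14.95
position: [615.3, 2.0, 100.6]
ee_rot: [0.0, 1.0, -0.002, -0.0]
contact_force: [0.5, -0.2, 0.9]
grip_width: 0.496
finger_force: 0.0
```

```bash
python3 - <<'E'
from h import *
to([616.5,-75.5,100]);a=cap('top','top8.png');b=cap('side','side8.png')
m=mask(b,(0,0,0),(180,255,48),(262,280,28,35));p=np.argwhere(m);print(p.min(0),p.max(0),p.mean(0),m.sum())
for z in(24,25,27): q=proj(b,cone(614,2,z)[60:]);print(z,q.min(0),q.max(0))
g=cv2.cvtColor(b['image'],cv2.COLOR_RGB2GRAY);print(g[285:312:2,262:290])
cv2.imwrite('pics/m8.png',cv2.convertScaleAbs(cv2.resize(b['image'][220:345,210:340,::-1],None,fx=4,fy=4,interpolation=3),alpha=1.8,beta=15))
E
```

```text
{'time': 14.95, 'position': [615.318, 1.953, 100.591], 'ee_rot': [0.0, 1.0, -0.002, -0.0], 'contact_force': [0.463, -0.235, 0.939], 'grip_width': 0.496, 'finger_force': 0.0, 'joints': [0.395, 0.603, -0.602, 1.725, 0.409, 0.942, -1.944]}
units [0.029 1.549 0.012] tooly [-0.004 -1.     0.   ] z [-0. -0. -1.]
[280 264] [312 289] [297.65904762 276.95619048] 525
24 [263.22782308 287.00662543] [286.5795858  307.57599318]
25 [263.17041145 286.68038794] [286.54355307 307.26215399]
27 [263.05528074 286.02613041] [286.47129404 306.63271588]
[[ 89  91  91  90  87  91  96  96  98  99 103  56  47  63  59  59  38  27
   29  33  32  30  26  26  22  43  60  62]
 [ 89  89  93  98  97  98  99  98  98  98 101 109  87  63  59  59  59  34
   29  29  23  19  50  99 103 101  99  52]
 [ 99  98  97  98  98  98 100 104  61  71  49  35  39  37  53  58  51  44
   33  29  86 111 104  98  98  96  95  96]
 [101  97  97 100 103  72  52  37  32  37  40  37  38  37  37  39  38  39
   37  35  33  35  60 107 101  99  97  96]
 [ 97 102 100  91  47  34  38  39  38  38  40  40  37  40  38  39  39  34
   35  33  37  35  35
[... 375 characters left out ...]
 75  71  57  33  39  35  41  39  37  37  39  38  39  40  39  37  38  36
   37  39  40  40  39  38  35  50  75  68]
 [ 73  72  56  43  32  36  37  37  36  39  38  39  38  40  39  37  40  36
   38  38  39  42  41  36  32  84  67  73]
 [ 73  74  69  85  48  28  38  38  40  39  39  38  36  39  38  40  36  39
   38  35  41  34  30  28  64  72  64  83]
 [100  78  71  85  82  32  26  32  34  39  38  38  37  38  41  41  40  40
   37  28  31  30  26  25  72  69  77  79]
 [ 98 100  81  76  84  78  61  23  27  31  30  33  31  32  34  32  31  31
   31  33  29  25  40  65  74  77  73  65]
 [101 101 100  99  91  78  70  57  20  25  28  30  30  28  30  31  30  29
   25  40  60  67  76  76  70  67 144 146]]
```

View pics/m8.png

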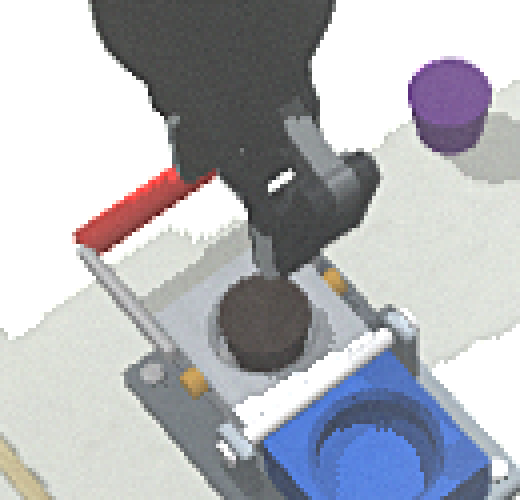

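The stopper is seated level in the cup (rim visible around it at crop (265,325)). Next: move above the red bar, descend and grip it.

Call:
arm_command(plan=[[[0,0.02,0.8,0,0,0,0],[0,0.02,1.54,0.3,0,0,0],[0,0.02,1.54,1.0,0,0,0],[0,0.02,1.54,1.6,0,0,0],[0,0.02,1.54,2.1,0,0,0]]])

```text
time: 15.68
position: [615.9, -75.3, -5.7]
ee_rot: [-0.0, 1.0, 0.001, -0.001]
contact_force: [1.0, 1.0, 1.2]
grip_width: 0.501
finger_force: 0.0
```

Call:
arm_command(plan=[[[0,0,0,0,0,0,0],[1,0,0,0,0,0,0],[1,0,0,0,0,0,0],[1,0,0,0,0,0,0],[1,0,0,0,0,0,0]]], squeeze=40)

```text
time: 16.3
position: [617.8, -74.5, -2.7]
ee_rot: [-0.0, 1.0, 0.0, 0.001]
contact_force: [-0.9, 3.0, 6.0]
grip_width: 0.144
finger_force: 39.6
```

```bash
python3 - <<'E'
from h import *
st()
E
```

```text
{'time': 16.3, 'position': [617.756, -74.515, -2.687], 'ee_rot': [-0.0, 1.0, 0.0, 0.001], 'contact_force': [-0.86, 2.999, 5.96], 'grip_width': 0.144, 'finger_force': 39.565, 'joints': [0.456, 0.748, -0.52, 1.749, 0.501, 0.778, -1.882]}
```

Bar gripped (width 12 mm). Following the arc in 9° steps with the tool kept vertical.

Call:
arm_command(plan=[[[1,0,-0.005,-0.35,0,0,0],[1,0,-0.065,-0.69,0,0,0],[1,0,-0.175,-1.01,0,0,0],[1,0,-0.34,-1.32,0,0,0],[1,0,-0.545,-1.6,0,0,0]]])

```text
time: 16.92
position: [617.1, -51.2, 77.2]
ee_rot: [0.002, 1.0, -0.001, 0.0]
contact_force: [4.4, -5.7, -3.4]
grip_width: 0.15
finger_force: 39.0
```

Call:
arm_command(plan=[[[1,0,-0.25,-0.24,0,0,0],[1,0,-0.53,-0.44,0,0,0],[1,0,-0.84,-0.59,0,0,0],[1,0,-1.17,-0.695,0,0,0],[1,0,-1.515,-0.745,0,0,0]]])

```text
time: 17.55
position: [615.9, 21.3, 118.0]
ee_rot: [0.005, 1.0, -0.003, -0.001]
contact_force: [-12.3, -9.0, 25.3]
grip_width: 0.145
finger_force: 42.8
```

Call:
arm_command(plan=[[[1,0,0,-0.05,0,0,0],[1,0,0,-0.1,0,0,0]]], squeeze=25)

```text
time: 17.8
position: [615.5, 26.9, 118.6]
ee_rot: [0.001, 1.0, -0.0, -0.001]
contact_force: [1.9, -1.3, -8.1]
grip_width: 0.144
finger_force: 39.8
```

```bash
python3 - <<'E'
from h import *
s=st();print(s['ft_torque']);b=cap('side','side9.png');a=cap('top','top9.png')
A=cv2.resize(a['image'][130:220,230:360,::-1],None,fx=2.5,fy=2.5);B=cv2.resize(b['image'][190:345,210:340,::-1],None,fx=3.5,fy=3.5,interpolation=3)
A=np.vstack([A,np.zeros((B.shape[0]-A.shape[0],A.shape[1],3),np.uint8)])
cv2.imwrite('pics/m9.png',cv2.convertScaleAbs(np.hstack([A,B]),alpha=1.8,beta=15))
E
```

```text
{'time': 17.8, 'position': [615.502, 26.903, 118.594], 'ee_rot': [0.001, 1.0, -0.0, -0.001], 'contact_force': [1.926, -1.253, -8.095], 'grip_width': 0.144, 'finger_force': 39.757, 'joints': [0.363, 0.584, -0.615, 1.71, 0.396, 0.976, -1.972]}
[-0.47523419 -0.32974807  0.31204083]
```

View pics/m9.png

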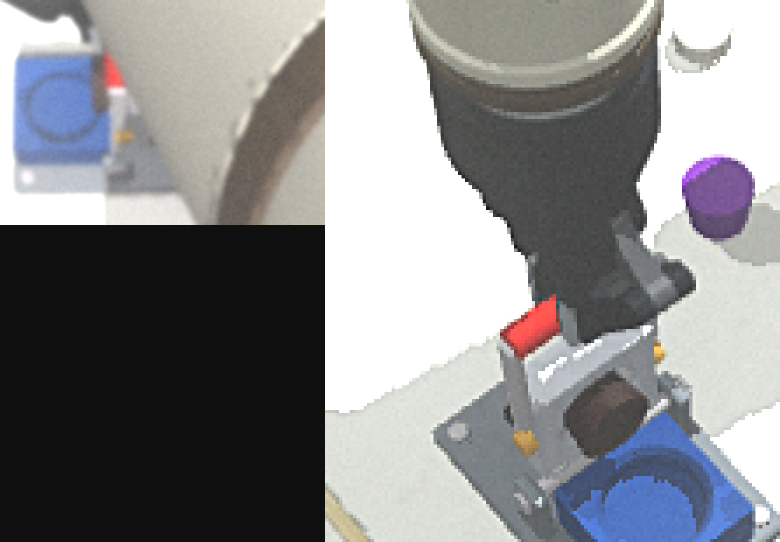

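The leaf is upright and the stopper is held. Continuing over.

Call:
arm_command(plan=[[[1,0,-0.345,0.02,0,0,0],[1,0,-0.685,0.08,0,0,0],[1,0,-1.015,0.2,0,0,0],[1,0,-1.32,0.36,0,0,0],[1,0,-1.595,0.57,0,0,0]]])

```text
time: 18.52
position: [614.3, 107.6, 89.1]
ee_rot: [0.001, 1.0, -0.0, -0.002]
contact_force: [-5.9, -0.3, 5.7]
grip_width: 0.14
finger_force: 43.6
```

Call:
arm_command(plan=[[[1,0,-0.24,0.25,0,0,0],[1,0,-0.44,0.53,0,0,0],[1,0,-0.59,0.84,0,0,0],[1,0,-0.695,1.17,0,0,0],[1,0,-0.72,1.35,0,0,0]]])

```text
time: 19.15
position: [614.3, 144.4, 20.9]
ee_rot: [0.0, 1.0, 0.0, -0.002]
contact_force: [-6.1, -0.5, 4.3]
grip_width: 0.142
finger_force: 45.8
```

Call:
arm_command(plan=[[[1,0,-0.02,0.06,0,0,0],[1,0,-0.025,0.12,0,0,0],[1,0,-0.025,0.16,0,0,0],[1,0,-0.025,0.16,0,0,0]]])

```text
time: 19.65
position: [614.2, 145.2, 13.5]
ee_rot: [0.0, 1.0, 0.0, -0.002]
contact_force: [-6.3, 0.6, 1.4]
grip_width: 0.147
finger_force: 45.9
```

Call:
arm_command(plan=[[[1,0,0,0.05,0,0,0],[1,0,0,0.1,0,0,0],[1,0,0,0.1,0,0,0]]])

```text
time: 20.02
position: [614.3, 145.5, 9.9]
ee_rot: [0.0, 1.0, 0.0, -0.002]
contact_force: [-10.2, -1.4, 11.8]
grip_width: 0.145
finger_force: 47.3
```

Resistance at the bottom. Releasing, then pressing the bar down from above with shut fingers to make sure it is shut.

Call:
arm_command(plan=[[[0,0,0,0,0,0,0],[0,0,0,0,0,0,0],[0,0,0,-0.5,0,0,0],[1,0,0,-1.0,0,0,0],[1,0,0,-1.0,0,0,0]]])

```text
time: 20.65
position: [619.2, 145.2, 61.4]
ee_rot: [-0.001, 1.0, -0.001, 0.003]
contact_force: [0.3, 0.3, 0.0]
grip_width: 0.082
finger_force: 0.0
```

Call:
arm_command(plan=[[[1,0,0,0,0,0,0],[1,0,0,0.2,0,0,0],[1,0,0,0.4,0,0,0],[1,0,0,0.45,0,0,0],[1,0,0,0.48,0,0,0]]])

```text
time: 21.28
position: [616.4, 144.8, 34.5]
ee_rot: [-0.0, 1.0, -0.0, -0.0]
contact_force: [-1.0, -0.3, 0.6]
grip_width: 0.003
finger_force: 0.0
```

Call:
arm_command(plan=[[[1,0,0,0.04,0,0,0],[1,0,0,0.07,0,0,0],[1,0,0,0.07,0,0,0]]])

```text
time: 21.65
position: [616.9, 144.8, 31.8]
ee_rot: [-0.0, 1.0, -0.0, 0.0]
contact_force: [-0.3, -1.2, 0.4]
grip_width: 0.004
finger_force: 0.0
```

Call:
arm_command(plan=[[[1,0,0,0.02,0,0,0],[1,0,0,0.03,0,0,0],[1,0,0,0.03,0,0,0]]])

```text
time: 22.02
position: [617.0, 144.8, 31.5]
ee_rot: [0.0, 1.0, -0.0, 0.0]
contact_force: [-3.2, -0.7, 9.0]
grip_width: -0.001
finger_force: 4.3
```

Call:
arm_command(plan=[[[1,0,0,0.03,0,0,0],[1,0,0,0.03,0,0,0]]])

```text
time: 22.28
position: [617.1, 144.8, 31.3]
ee_rot: [0.001, 1.0, -0.0, 0.001]
contact_force: [-6.1, -1.5, 17.9]
grip_width: 0.0
finger_force: 8.8
```

Call:
arm_command(plan=[[[1,0,0,-0.8,0,0,0],[1,0,0.5,-1.8,0,0,0],[1,-0.5,1.2,-2.4,0,0,0],[1,-1.2,2.2,-2.5,0,0,0],[1,-2,3.0,-2.5,0,0,0]]])

```text
time: 22.9
position: [516.5, -7.4, 154.5]
ee_rot: [0.001, 1.0, -0.001, 0.001]
contact_force: [0.8, -0.9, 0.3]
grip_width: 0.001
finger_force: 0.0
```

Call:
arm_command(plan=[[[1,-0.7,0.9,0,0,0,0],[1,-1.2,1.9,0,0,0,0],[1,-1.2,2.9,0,0,0,0],[1,-1.2,2.9,0,0,0,0]]])

```text
time: 23.4
position: [455.9, -155.1, 153.8]
ee_rot: [0.001, 1.0, -0.004, 0.0]
contact_force: [-0.0, 0.8, 0.3]
grip_width: 0.001
finger_force: 0.0
```

```bash
python3 - <<'E'
from h import *
st();b=cap('side','side10.png');a=cap('top','top10.png')
A=cv2.resize(a['image'][130:370,190:430,::-1],None,fx=1.6,fy=1.6);B=cv2.resize(b['image'][190:390,210:410,::-1],None,fx=2,fy=2,interpolation=3)
A=cv2.resize(A,(400,400));cv2.imwrite('pics/m10.png',cv2.convertScaleAbs(np.hstack([A,B]),alpha=1.5,beta=10))
ok=[]
for lo,hi in(((0,140,60),(8,255,255)),):
    ma=mask(a,lo,hi,(160,130,80,70));mb=mask(b,lo,hi,(290,320,110,90))
    print(fit(lambda p:bar(*p),[615,145,47,0],[(a,ma),(b,mb)]))
E
```

```text
{'time': 23.4, 'position': [455.857, -155.121, 153.837], 'ee_rot': [0.001, 1.0, -0.004, 0.0], 'contact_force': [-0.024, 0.795, 0.294], 'grip_width': 0.001, 'finger_force': 0.0, 'joints': [0.824, 0.298, -0.639, 2.012, 0.228, 0.9, -1.516]}
(array([6.11268130e+02, 1.45892534e+02, 4.94210016e+01, 3.86946740e-02]), np.float64(1.2140835035250501))
```

View pics/m10.png

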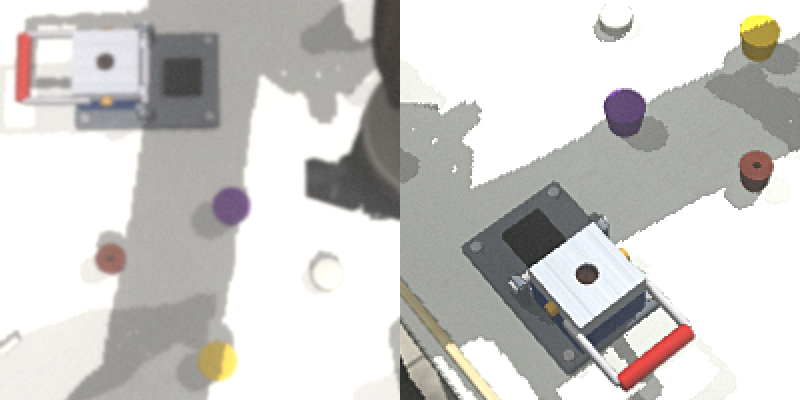

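The jig is shut, the leaf lies flat on the nest, and the stopper shows dark in the bore at crop (587,273). The bar is at z ≈ 49, with the same +2 mm bias as before. The bystanders stand where they were. Handing in.

```bash
python3 -c "
from h import *
print(env.close_job())"
```

```text
the job is handed in; nothing more can be done
None
```

The black stopper was pressed to the bottom of the cup, and the jig is shut on the nest with the stopper upside down inside. The gripper has let go, the red stopper and white cap were left untouched, and the job was handed in at about 23 s.

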